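Latch the microscope case shut

TASK

Close the instrument case that stands on the bench with its draw latch: hook the wire loop over the brass keeper so that the loop's bar sits under the keeper's lip, then swing the lever over and press it down past centre until it bears firmly on its rubber stop, without forcing it, so that the front panel is drawn shut and stays shut. Leave the tin on top of the case and everything else on the bench where it is.

Things in the scene. Friction and masses are not known exactly. Their poses are not given: they have to be found in the camera images.
- case: Grey-green upright case, fixed: 280 mm wide (y), 150 deep (x = 0 to 150), flat top at z = 200. Origin on the bench, middle of the front seam; x from the panel to the back, y along the seam, z up. The dark green front panel (30 mm thick, x = -31 to -1 when shut) is hinged at its foot; a rubber seal pushes its top 7.6 mm too far out. The latch lies across the seam on top, at y = 0.
- panel (a joint): Hinge of the front panel, rad: 0 = fully shut, 0.04 = as far out as the seal pushes it (start). At the top edge the seal pushes with about 15 N at 0.04 and 40 N at 0. The closed latch holds it at about 0.006.
- lever (a joint): Angle of the lever about latch_pivot, rad: 0 = flat towards the panel, pi/2 = upright, pi = flat towards the back (latched). From the pivot it runs along (-cos, sin) in the case's (x, z). Travel 0 to 3.4; friction holds it where left; 1.8 to 2.2 at the start. With the loop hooked the pull begins near 1.8, dead centre is near 2.92, and it rests on its stop at 3.03 to 3.26.
- bail (a joint): Angle of the wire loop to the lever, rad; lever + bail = the loop's rise above level towards the panel (0.3 to 0.9 at the start). It turns, with enough friction to stay where left, on an axis on the lever, 16 mm from latch_pivot towards the tip. Its bar is 69 mm from that axis; the grip 99 mm along the loop and 13 mm off its plane, on the upper side.
- latch_pivot (a point): Axis of the lever (along the case's y), between two steel ears on the case's top: x = 36, z = 218 mm in the case's frame. The rubber stop stands 62 mm behind it (+x) on the case's top. It is worn: its top is 10 to 22 mm above the case's top (not measured: feel for it), and it gives 1 mm for each 8 N.
- lever_tip (a point): Middle of the lever's round red tip (8 mm thick, 20 wide), 72 mm from latch_pivot. The lever is a steel strip 20 mm wide, 4 thick. With the loop hooked up to about 12 N at the tip swings it over. To bear firmly it must be pressed on its stop with at least 12 N (about 15 N is good); over 22 N on the stop bends it. Let go, the loop's pull alone holds it there with some 3 N.
- grip (a point): Centre of the wire loop's red finger grip: a cylinder 16 mm thick and 22 mm long along the case's y, to be pinched at its two ends from above; it may turn between the fingers. In the latch's plane (the case's x and z) it moves freely, the lever following.
- bar (a point): Middle of the loop's end bar (6 mm thick, 34 mm long, along the case's y), the part that must go under the keeper's lip.
- keeper (a point): Where the bar's centre must sit (within 6 mm along x, 4 mm in height) in the brass keeper on the panel's top. Axes as the case's, tilted by panel. Post 14 mm wide, its face 3 mm behind (+x); a lip reaches 1 mm in front (-x), underside 4, top 8 mm above; panel top 6 mm below. The bar comes down in front of the lip, then back under it. Over 80 N of the loop on it tears it.
- tin: Round aluminium tin, 38 mm wide, 22 mm high, standing on the case's top beside the latch (origin under its centre). Leave it.
- microscope: Grey-green stereo microscope 170 x 120 x 280 mm, origin under its foot. Leave it.
- bottle: Clear water bottle with blue cap, 68 mm wide, 230 mm high, origin at its foot. Leave it.
- jar: Specimen jar with green lid, 56 mm wide, 75 mm high, origin at its foot. Leave it.
- slidebox: Orange slide box 85 x 50 x 30 mm lying in front of the case, origin under its centre. Leave it.
- dish: Glass dish 90 mm wide, 16 mm high, origin at its foot. Leave it.
- sharpener: Red sharpener 30 x 22 x 18 mm, origin under its centre. Leave it.

How it is judged:
By the outcome, as a careful person would: the job done as asked, in the order asked, and still so for the second after the job is handed in, with the robot touching nothing.
It also fails if it takes over 67 s, if anything falls off the work surface, if the arm or the gripper's body presses on something with over 40 N, if the wrist force passes 120 N, or if a joint passes its speed limit or range.

ROBOT

A 6-joint arm with a two-finger parallel gripper is mounted at the origin on the work surface. World frame = base frame: x ahead of the robot, y to its left, z up, the work surface at z = 0. Lengths are in m, angles in rad, forces in N, time in s.
With the tool pointing down it reaches from about 0.225 to 0.875 m from the base axis. Payload 3.4 kg.
Tool frame: the origin (TCP) lies on the centre line of the jaws, within the pads' length; the fingertips stand 11 mm ahead of it and the grasp point (between the pads) lies 8 mm behind it; z points along the fingers, y is the line along which they close (so a half turn about z gives the same grasp; the last joint's range is limited). The gripper opens to 85 mm and grips with 20 to 120 N. Pads are 22 mm wide; open, the fingers measure 114 mm over their backs; the gripper's body (76 mm by 85 mm) begins 54 mm behind the grasp point. The pads swing forward as they close: fully open they stand 13 mm farther back than shut.
Start: joints at [-1.347, 0.276, 1.505, -0, 1.361, -0.121], TCP at [0.194, -0.541, 0.208] pointing down, gripper open.
Joint ranges: [-2.89, 2.89], [-0.75, 2.08], [0.22, 2.7], [-1.18, 4.32], [0.11, 2.71], [-2.7, 2.7]. Speed limits (rad/s): [2.57, 2.57, 3.14, 3.14, 3.14, 3.14].

INTERFACE

Orientations are given as a unit quaternion [w, x, y, z].
In Python, from rig import manip, eyes, job gives the robot as it stands.
- The arm moves only by the tool drive_tool, never from a script. Its argument "rows" is a list of rows, each a list of 3 entries, a list of its own where there are three numbers: the turn, a rotation vector about the world's x, y, z in rad, then the shift along the world's x, y, z in cm, then the finger opening in cm, from 0 to 8.54. A call has 1 to 8 rows; each row shifts and turns the commanded pose from where the row before left it; what a row does not reach is not made up. A row lasts 1/8 s, in which the tool goes at most 62.5 mm and 10.7 degrees, less where a joint would pass 70% of its speed; a pose out of reach is approached as far as the arm can. A call is refused whole if a number of a shift passes 6.25 or a number of a turn 0.188, either way. A call with a gripper value outside its range is refused whole. The fingers move at their own pace and stop on an object; "force" is the grip in N (left out, the last holds). Time passes only in rows, so rows that do not move let the fingers close. It gives the time, the measured TCP pose, the force, the opening and the grip force at its end, in the units of the state.
- manip.get_state(): the state, without advancing time (a new reading comes with each control period).
- eyes.get_image(name): name is "side" or "top" or "wrist"; returns the picture (480x640x3 uint8, red, green, blue); there is no depth.
- eyes.get_calibration(name): a dict with "camera_matrix" (3x3 intrinsics, pixels), "view" (4x4, takes a point from world to camera coordinates). Camera axes: x right, y up, looking along -z (the intrinsics and any distortion apply to the point x, -y, -z); pixel columns grow to the right and rows downward; lengths in m; the calibration is good to about 2 mm. The wrist camera is an equidistant fisheye: a pixel r from the principal point sees the ray r / f radians off the axis. A picture is of the moment at which its call begins: read the wrist's pose just before it. get_calibration takes no time and is no camera call; for the wrist camera it gives the pose at the moment of the call.
- job.sign_off(): hands the job in; it is judged then, once.
The state is a dict: "clock": time; "qpos": joint angles; "qd": joint speeds; "effort": joint torques, N m; "position": TCP position; "ee_rot": TCP orientation; "contact_force": force on the tool from outside, world axes, zero at the start; "moment": the same for the moment, N m; "width": finger opening in m; "gripper_force": force on a finger pad.
Only numpy, scipy, OpenCV 4.12 (cv2) and the standard library are available. Lean on these libraries where they do the work, as an engineer would, in place of code of your own. Each camera call takes 0.05 s, during which the arm holds its last target. There are 200 camera calls.

## Working session

There is one attempt and no reset: what is moved stays moved. The work goes in short steps, Python scripts to look and compute and a tool call to move; the robot and the scene stay as the last step left them, time stands still between calls to the robot, and variables do not carry over. Pictures are saved under pics/ and viewed, at most 10 in all, crops included, and the job is handed in when it is done.

Besides the shell and the picture viewer there is one more tool, called after "Request:" in YAML: its name, and indented under it one key for each argument. drive_tool: Moves the arm, as the interface text tells. Its arguments: {"type":"object","properties":{"rows":{"type":"array"},"force":{"type":"number"}},"required":["rows"]}

```bash
mkdir -p pics; cat > h.py <<'E'
import numpy as np, cv2
from rig import manip, eyes, job
def snap(n,f):
    im=eyes.get_image(n); cv2.imwrite(f'pics/{f}.png',im[:,:,::-1]); return im
E
python3 - <<'E'
from h import *
s=manip.get_state(); print({k:np.round(v,3).tolist() for k,v in s.items()})
for n in ['side','top']:
    snap(n,n+'0'); c=eyes.get_calibration(n); print(n,{k:(np.round(v,4).tolist() if not isinstance(v,str) else v) for k,v in c.items()})
E
```

```text
{'clock': 0.0, 'qpos': [-1.347, 0.277, 1.506, 0.0, 1.361, -0.121], 'qd': [-0.0, 0.002, 0.0, -0.001, 0.0, -0.002], 'effort': [0.001, -41.677, -24.58, -0.0, 0.011, 0.0], 'position': [0.194, -0.541, 0.207], 'ee_rot': [-0.001, 0.985, 0.172, -0.0], 'contact_force': [0.355, -0.176, 0.982], 'moment': [0.011, -0.006, 0.007], 'gripper_force': 0.0, 'width': 0.086}
side {'camera_matrix': [[447.5406, 0.0, 315.8967], [0.0, 447.5406, 232.9519], [0.0, 0.0, 1.0]], 'view': [[-0.998, -0.0599, -0.0179, 0.4666], [0.0132, -0.4823, 0.8759, -0.1572], [-0.0611, 0.8739, 0.4822, -1.2088], [0.0, 0.0, 0.0, 1.0]]}
top {'camera_matrix': [[507.3628, 0.0, 316.4206], [0.0, 507.3628, 237.5152], [0.0, 0.0, 1.0]], 'view': [[-0.0421, -0.9991, -0.0061, 0.0142], [0.9776, -0.0424, 0.2064, -0.5036], [-0.2064, 0.0028, 0.9785, -1.2615], [0.0, 0.0, 0.0, 1.0]]}
```

View pics/side0.png

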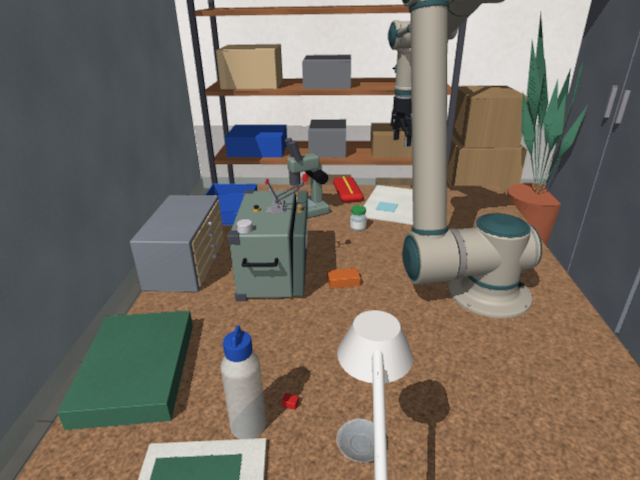

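View pics/top0.png

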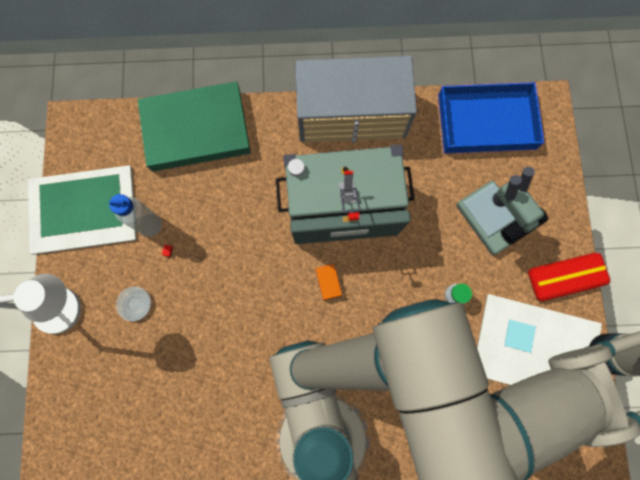

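The side view has the case at about (270,245), with its latch at (285,195). The top view has the case at (348,190), with the latch near (348,190), the grip near (353,216) and the lever tip near (347,172). I'll enlarge both.

```bash
python3 - <<'E'
from h import *
a=cv2.imread('pics/side0.png')[165:300,225:345]; b=cv2.imread('pics/top0.png')[140:250,270:420]
a=cv2.resize(a,None,fx=4.4,fy=4.4,interpolation=cv2.INTER_CUBIC); b=cv2.resize(b,None,fx=5.3,fy=5.3,interpolation=cv2.INTER_CUBIC)
cv2.imwrite('pics/a.png',a);cv2.imwrite('pics/b.png',b)
E
```

```text
(no output)
```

View pics/a.png

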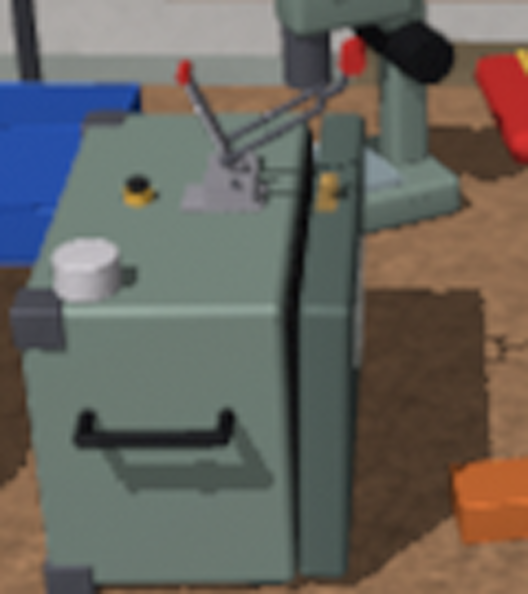

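View pics/b.png

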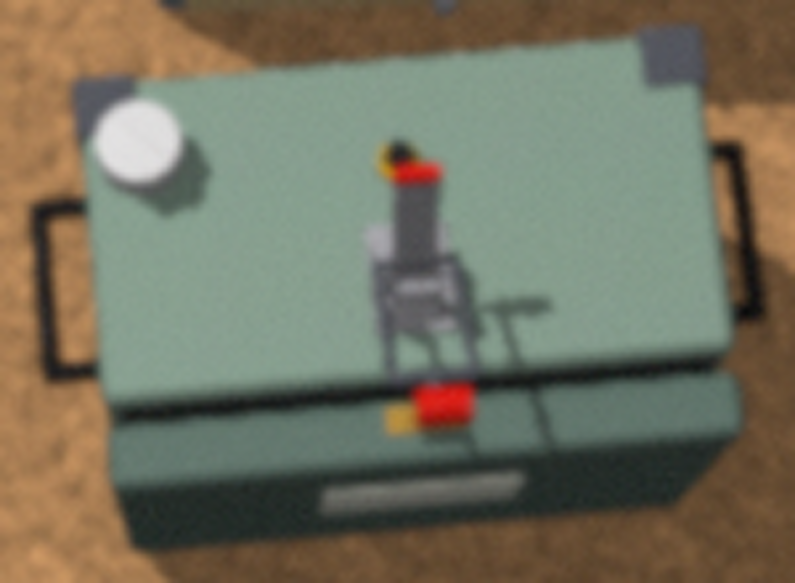

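The case corners, tin, grip, lever tip, stop and brass keeper are all readable in both crops. I'll fit the case pose and latch angles to them.

```bash
cat > fit.py <<'E'
from h import *
from scipy.optimize import least_squares
C={n:eyes.get_calibration(n) for n in('top','side')}
def proj(n,P):
    v=np.array(C[n]['view']);K=np.array(C[n]['camera_matrix']);p=v[:3,:3]@P+v[:3,3];p=p*[1,-1,-1];q=K@p;return q[:2]/q[2]
def tw(p,c): # case mm -> world m
    x,y,a=p[:3];c=np.array(c)/1000;return np.array([x+np.cos(a)*c[0]-np.sin(a)*c[1],y+np.sin(a)*c[0]+np.cos(a)*c[1],c[2]])
def latch(L,R): # R rise of loop
    piv=np.array([36,218.]);ax=piv+16*np.array([-np.cos(L),np.sin(L)]);u=np.array([-np.cos(R),np.sin(R)]);n=np.array([np.sin(R),np.cos(R)])
    f=lambda q:[q[0],0,q[1]]
    return f(piv+72*np.array([-np.cos(L),np.sin(L)])),f(ax+99*u+13*n),f(ax+69*u)
E
cat > f1.py <<'E'
from fit import *
T=lambda u,v:(270+u/5.3-.4,140+v/5.3-.4)
S=lambda u,v:(225+u/4.4-.4,165+v/4.4-.4)
def obs(p):
    t,g,b=latch(p[3],p[4]);k=[p[5],0,p[6]]
    return [('top',[150,140,200],T(78,82)),('top',[150,-140,200],T(705,30)),('top',[0,140,200],T(105,400)),('top',[0,-140,200],T(732,355)),
    ('top',t,T(417,173)),('top',g,T(443,404)),('side',t,S(184,72)),('side',g,S(353,55)),
    ('side',[0,140,200],S(297,310)),('side',[0,140,0],S(293,582)),('side',[98,0,215],S(138,186)),('top',[98,0,215],T(399,152)),
    ('top',k,T(402,419)),('side',k,S(328,190))]
r=lambda p:np.concatenate([proj(n,tw(p,c))-np.array(o) for n,c,o in obs(p)])
s=least_squares(r,[.55,-.05,0,2,.6,-15,210],x_scale=[.01,.01,.05,.1,.1,5,5],loss='soft_l1')
p=s.x;print(np.round(p,4));print(np.round(r(p).reshape(-1,2),1).tolist())
t,g,b=latch(p[3],p[4])
for n,c in dict(tip=t,grip=g,bar=b,keeper=[p[5],0,p[6]],piv=[36,0,218]).items(): print(n,np.round(c,1),np.round(tw(p,c),4))
E
python3 f1.py
```

```text
[ 5.32500e-01 -8.40000e-02  3.50000e-02  1.99480e+00  5.25400e-01
 -1.86598e+01  2.02680e+02]
[[-0.1, -0.7], [-1.1, 0.3], [-1.1, 0.4], [1.0, -0.3], [-0.3, -0.3], [-0.6, 0.2], [-0.0, -0.6], [0.2, -0.5], [-3.5, -1.3], [0.9, 2.6], [0.3, -2.8], [0.3, 0.3], [3.9, -0.3], [0.3, 0.2]]
tip [ 65.6   0.  283.6] [ 0.5981 -0.0818  0.2836]
grip [-36.5   0.  293.5] [ 0.496  -0.0853  0.2935]
bar [-17.1   0.  267.2] [ 0.5155 -0.0846  0.2672]
keeper [-18.7   0.  202.7] [ 0.5139 -0.0847  0.2027]
piv [ 36   0 218] [ 0.5685 -0.0828  0.218 ]
```

Request:
drive_tool:
  rows:
    - [[0,0,-0.039],[2.5,4.5,1.9],8.5]
    - [[0,0,-0.039],[2.5,4.5,1.9],8.5]
    - [[0,0,-0.039],[2.5,4.5,1.9],8.5]
    - [[0,0,-0.039],[2.5,4.5,1.9],8.5]
    - [[0,0,-0.039],[2.5,4.5,1.9],8.5]
    - [[0,0,-0.039],[2.5,4.5,1.9],8.5]
    - [[0,0,-0.039],[2.5,4.5,1.9],8.5]
    - [[0,0,-0.039],[2.5,4.5,1.9],8.5]

```text
clock: 1.1
position: [0.3947, -0.1795, 0.3601]
ee_rot: [0.0, 1.0, 0.016, -0.0]
contact_force: [1.4, -0.8, -0.2]
width: 0.0853
gripper_force: 0.0
```

Request:
drive_tool:
  rows:
    - [[0,0,0],[2.5,2.5,0],8.5]
    - [[0,0,0],[2.5,2.5,0],8.5]
    - [[0,0,0],[2.5,2.5,0],8.5]
    - [[0,0,0],[2.5,2.1,0],8.5]
    - [[0,0,0],[0,0,0],8.5]

```text
clock: 1.72
position: [0.4953, -0.0839, 0.3587]
ee_rot: [-0.0, 1.0, 0.018, -0.001]
contact_force: [-0.1, -0.3, -0.1]
width: 0.0852
gripper_force: 0.0
```

```bash
python3 - <<'E'
from h import *
s=manip.get_state(); print(s['clock'],s['position'],s['ee_rot'],s['contact_force'])
c=eyes.get_calibration('wrist'); snap('wrist','w0'); print({k:(np.round(v,4).tolist() if not isinstance(v,str) else v) for k,v in c.items()})
E
```

```text
1.725 [ 0.49532895 -0.0838805   0.35871328] [-4.32394467e-04  9.99839882e-01  1.78746877e-02 -7.20906223e-04] [-0.09610786 -0.33312637 -0.10846106]
{'camera_matrix': [[371.6483, 0.0, 316.2729], [0.0, 371.6483, 238.2317], [0.0, 0.0, 1.0]], 'view': [[0.036, -0.9993, -0.0012, -0.1017], [0.9567, 0.0348, -0.2889, -0.3896], [0.2888, 0.0093, 0.9574, -0.6641], [0.0, 0.0, 0.0, 1.0]]}
```

View pics/w0.png

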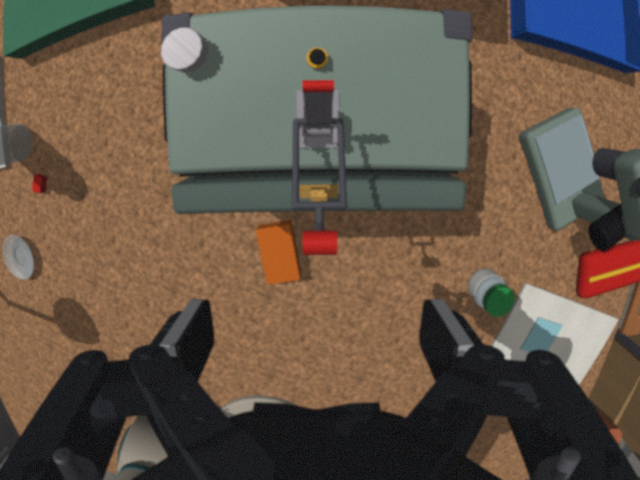

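The wrist view shows the grip at (320,243), lever tip (318,86), loop bar (319,205), keeper brass (318,193), stop (317,57) and the front edge of the case from (171,172) to (469,168). I'll refine the fit with these.

```bash
cat > f2.py <<'E'
import numpy as np, f1
from f1 import *
V=np.array([[0.036,-0.9993,-0.0012,-0.1017],[0.9567,0.0348,-0.2889,-0.3896],[0.2888,0.0093,0.9574,-0.6641]])
def pw(P):
    p=(V[:,:3]@P+V[:,3])*[1,-1,-1];h=np.hypot(p[0],p[1]);th=np.arctan2(h,p[2]);return np.array([316.27,238.23])+371.65*th*p[:2]/h
def r2(p):
    t,g,b=latch(p[3],p[4]);k=[p[5],0,p[6]]
    W=[(t,(318,86)),(g,(320,243)),(b,(319,205)),([0,140,200],(170,173)),([0,-140,200],(469,169)),([98,0,215],(317,57)),(k,(318,193)),([150,-140,200],(471,10)),([150,140,200],(163,13))]
    return np.concatenate([r(p)]+[pw(tw(p,c))-np.array(o) for c,o in W])
s=least_squares(r2,p,x_scale=[.01,.01,.05,.1,.1,5,5],loss='soft_l1');p=s.x
print('--');print(np.round(p,4));print(np.round(r2(p).reshape(-1,2)[-9:],1).tolist())
t,g,b=latch(p[3],p[4])
for n,c in dict(tip=t,grip=g,bar=b,keeper=[p[5],0,p[6]],piv=[36,0,218]).items(): print(n,np.round(c,1),np.round(tw(p,c),4))
E
python3 f2.py|sed -n '/--/,$p'
```

```text
--
[ 5.343000e-01 -8.460000e-02  4.500000e-02  1.938600e+00  5.002000e-01
 -2.128850e+01  2.029415e+02]
[[0.1, -0.2], [-0.6, -0.3], [-0.0, -0.5], [-3.9, 0.4], [1.3, 1.9], [0.4, -3.9], [0.6, -0.2], [-0.6, 2.6], [0.1, 2.0]]
tip [ 61.9   0.  285.2] [ 0.5961 -0.0818  0.2852]
grip [-38.9   0.  291.8] [ 0.4955 -0.0863  0.2918]
bar [-18.8   0.  266. ] [ 0.5155 -0.0854  0.266 ]
keeper [-21.3   0.  202.9] [ 0.513  -0.0856  0.2029]
piv [ 36   0 218] [ 0.5703 -0.083   0.218 ]
```

Request:
drive_tool:
  rows:
    - [[0,0,0],[0,-0.2,-2.5],6]
    - [[0,0,0],[0,0,-2.5],5]
    - [[0,0,0],[0,0,-2.4],4.5]
    - [[0,0,0],[0,0,0],3.5]
    - [[0,0,0],[0,0,0],2]
    - [[0,0,0],[0,0,0],1.5]
    - [[0,0,0],[0,0,0],1.5]
    - [[0,0,0],[0,0,0],1.5]
  force: 40

```text
clock: 2.78
position: [0.4945, -0.0872, 0.2861]
ee_rot: [0.0, 1.0, 0.016, 0.0]
contact_force: [0.7, -0.1, 0.5]
width: 0.0151
gripper_force: 0.0
```

```bash
cat > kin.py <<'E'
from h import *
from fit import *
from scipy.optimize import fsolve
P=[.5343,-.0846,.04]
def grip_now():
    s=manip.get_state();w,x,y,z=s['ee_rot'];zt=np.array([2*(x*z+w*y),2*(y*z-w*x),1-2*(x*x+y*y)])
    return s['position']-.008*zt,s
def state():
    g,s=grip_now();d=g-[P[0],P[1],0];a=P[2];gx=(np.cos(a)*d[0]+np.sin(a)*d[1])*1e3;gz=d[2]*1e3
    L,R=fsolve(lambda q:np.array(latch(*q)[1])[[0,2]]-[gx,gz],[1.9,.4]);L2,R2=L,R
    print('t %.2f grip case'%s['clock'],np.round([gx,gz],1),'L,R',np.round([L,R],3),'bar',np.round(latch(L,R)[2],1),'w',round(s['width'],4),'gf',round(s['gripper_force'],1),'F',np.round(s['contact_force'],1))
if __name__=='__main__': state()
E
python3 kin.py; python3 - <<'E'
from h import *
snap('side','s1'); a=cv2.imread('pics/s1.png')[150:230,225:345]; cv2.imwrite('pics/s1c.png',cv2.resize(a,None,fx=6,fy=6,interpolation=cv2.INTER_CUBIC))
E
```

```text
t 2.77 grip case [-39.8 294.1] L,R [1.795 0.521] bar [-20.3   0.  267.9] w 0.0151 gf 0.0 F [ 0.7 -0.1  0.5]
```

View pics/s1c.png

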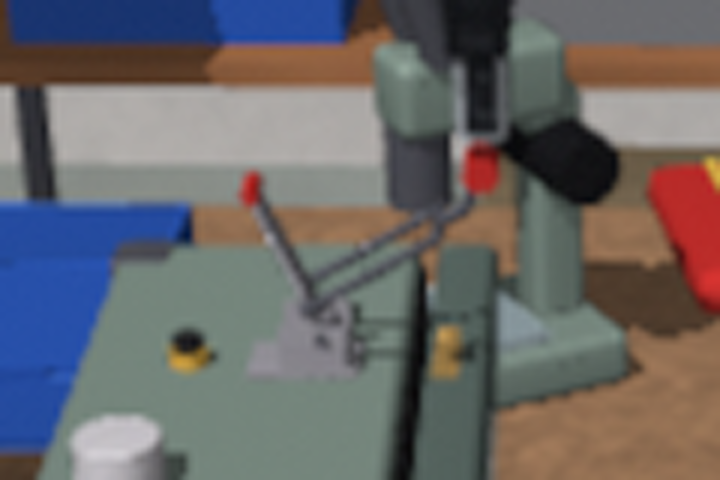

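The picture shows the finger ends at about crop (480,140), just above the grip at (481,168). The fingers closed on air, so I'll check the heights.

```bash
python3 - <<'E'
from kin import *
g,s=grip_now()
print(s['position'],s['ee_rot'])
for z in (.275,.285,.295,.300): print(z,np.round((proj('side',np.array([*g[:2],z]))-[225,150])*6+2.5,0))
for z in (.27,.28,.29,.3): print('grip',z,np.round((proj('side',np.array([.4955,-.0863,z]))-[225,150])*6+2.5,0))
E
```

```text
[ 0.4944877  -0.08719308  0.28598612] [1.21256031e-04 9.99864946e-01 1.64324245e-02 2.24855041e-04]
0.275 [487. 200.]
0.285 [487. 179.]
0.295 [486. 157.]
0.3 [486. 147.]
grip 0.27 [485. 211.]
grip 0.28 [485. 190.]
grip 0.29 [484. 169.]
grip 0.3 [483. 147.]
```

```bash
python3 - <<'E'
from h import *
im=snap('wrist','w1'); cv2.imwrite('pics/w1c.png',cv2.resize(im[120:440,160:480][:,:,::-1],None,fx=1.8,fy=1.8,interpolation=cv2.INTER_CUBIC))
E
```

```text
(no output)
```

View pics/w1c.png

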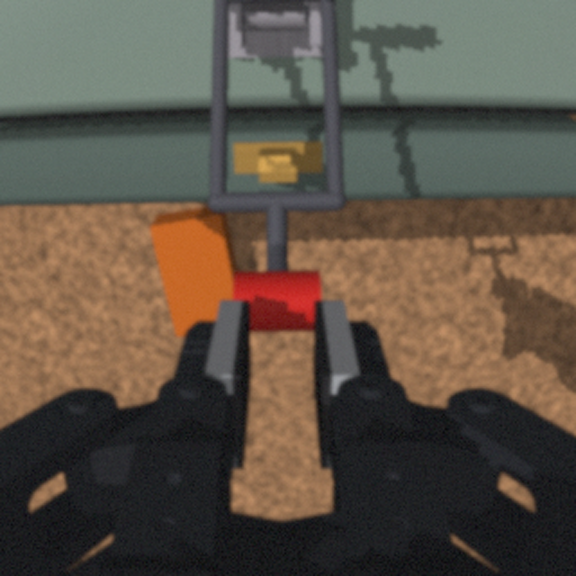

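The fingertips at (228,302) and (330,302) are nearer the camera than the grip at (277,300), so they are above it. I'll quantify this from the picture.

```bash
python3 - <<'E'
from kin import *
c=eyes.get_calibration('wrist');V=np.array(c['view']);K=c['camera_matrix']
def pw(P):
    p=(V[:3,:3]@P+V[:3,3])*[1,-1,-1];h=np.hypot(p[0],p[1]);th=np.arctan2(h,p[2]);return (np.array([316.27,238.23])+371.65*th*p[:2]/h-[160,120])*1.8
print('cam',-V[:3,:3].T@V[:3,3])
print('grip',pw(np.array([.4955,-.0863,.292])),'ends',pw(np.array([.4955,-.0753,.292])),pw(np.array([.4955,-.0973,.292])))
print('bar',pw(np.array([.5155,-.0854,.266])))
g,s=grip_now();p=s['position']
for dz in (-.011,0,.01,.02): print(dz,pw(p+[0,.0075,dz]),pw(p+[0,-.0075,dz]))
E
```

```text
cam [ 0.56704758 -0.08519524  0.45042632]
grip [276.44909369 301.62526399] ends [234.05760442 300.19745762] [318.81388855 302.81479505]
bar [276.09631683 200.11586118]
-0.011 [253.45679891 279.47838725] [306.30187858 281.10793311]
0 [251.86199111 295.06849012] [307.72421013 296.77510297]
0.01 [250.25693775 310.83531259] [309.15530032 312.61659219]
0.02 [248.48169129 328.36504793] [310.73767821 330.22532084]
```

Request:
drive_tool:
  rows:
    - [[0,0,0],[0,0,0],4.5]
    - [[0,0,0],[0,0,0],4.5]
    - [[0,0,0],[0,0,0],4.5]
    - [[0,0,0],[0.1,0.1,-1.0],4.5]
    - [[0,0,0],[0,0,-1.0],4.5]
    - [[0,0,0],[0,0,-0.8],4.5]
    - [[0,0,0],[0,0,0],4.5]

```text
clock: 3.75
position: [0.4947, -0.086, 0.2567]
ee_rot: [-0.0, 1.0, 0.016, -0.001]
contact_force: [-0.2, -0.3, 0.4]
width: 0.0447
gripper_force: 0.0
```

Request:
drive_tool:
  rows:
    - [[0,0,0],[0,0,0],3]
    - [[0,0,0],[0,0,0],1.5]
    - [[0,0,0],[0,0,0],1.5]
    - [[0,0,0],[0,0,0],1.5]
    - [[0,0,0],[0,0,0],1.5]
    - [[0,0,0],[0,0,0],1.5]
  force: 40

```text
clock: 4.5
position: [0.4953, -0.0861, 0.2579]
ee_rot: [-0.0, 1.0, 0.016, 0.0]
contact_force: [-1.5, 0.6, 1.1]
width: 0.021
gripper_force: 41.3
```

Gripped at 21 mm with 41 N. I'll track the red tip numerically in the side image as a check.

```bash
sed -i 's/-.008\*zt/-OFF*zt/; s/^P=.*/P=[.5343,-.0846,.04]; OFF=.034/' kin.py; cat >> kin.py <<'E'
def reds(n='side'):
    im=eyes.get_image(n).astype(int); m=((im[...,0]>120)&(im[...,1]<70)&(im[...,2]<70)).astype(np.uint8)
    k,l,st,ce=cv2.connectedComponentsWithStats(m)
    return [(st[i,4],np.round(ce[i],1).tolist()) for i in range(1,k) if st[i,4]>5 and (n!='side' or (225<ce[i][0]<345 and 130<ce[i][1]<260))]
E
cat > now.py <<'E'
from kin import *
state()
rs=reds();print(rs)
for a,c in rs:
    c=np.array(c)
    best=min(np.arange(0,3.4,.01),key=lambda L:np.linalg.norm(proj('side',tw(P,latch(L,0)[0]))-c)); print('tip L?',round(best,2),np.round(np.linalg.norm(proj('side',tw(P,latch(best,0)[0]))-c),1))
E
python3 now.py
```

```text
t 4.50 grip case [-39.  291.9] L,R [1.928 0.5  ] bar [-19.    0.  266.1] w 0.021 gf 41.3 F [-1.5  0.6  1.1]
[(np.int32(9), [266.6, 181.2])]
tip L? 1.98 1.1
```

```bash
cat > plan.py <<'E'
from kin import *
def solve(bx,bz,guess):
    q=fsolve(lambda q:np.array(latch(*q)[2])[[0,2]]-[bx,bz],guess);return q
def plan(way):
    g,s=grip_now();a=P[2];d=g-[P[0],P[1],0];cur=np.array([(np.cos(a)*d[0]+np.sin(a)*d[1])*1e3,d[2]*1e3]);q=[1.6,.3]
    for b in way:
        q=solve(*b,[1.5,(b[1]-233)/65]);t,gr,bb=latch(*q);gr=np.array(gr)[[0,2]];dd=gr-cur;cur=gr
        print(b,'L,R',np.round(q,2),'bar',np.round(np.array(bb)[[0,2]],1),'grip',np.round(gr,1),'shift cm',np.round([np.cos(a)*dd[0]/10,np.sin(a)*dd[0]/10,dd[1]/10],2))
E
python3 - <<'E'
from plan import *
plan([(-24,260),(-29,250),(-31,240),(-31,230),(-31,222),(-31,214),(-31,206),(-22,206)])
E
```

```text
(-24, 260) L,R [1.81 0.39] bar [-24. 260.] grip [-46.7 283.5] shift cm [-0.77 -0.03 -0.84]
(-29, 250) L,R [1.7  0.24] bar [-29. 250.] grip [-55.1 269.7] shift cm [-0.84 -0.03 -1.38]
(-31, 240) L,R [1.68 0.09] bar [-31. 240.] grip [-59.7 255.6] shift cm [-0.46 -0.02 -1.41]
(-31, 230) L,R [ 1.69 -0.06] bar [-31. 230.] grip [-61.7 241.3] shift cm [-0.19 -0.01 -1.43]
(-31, 222) L,R [ 1.63 -0.17] bar [-31. 222.] grip [-62.8 229.6] shift cm [-0.11 -0.   -1.17]
(-31, 214) L,R [ 1.51 -0.29] bar [-31. 214.] grip [-63.5 217.8] shift cm [-0.07 -0.   -1.18]
(-31, 206) L,R [ 1.33 -0.41] bar [-31. 206.] grip [-63.7 205.9] shift cm [-0.02 -0.   -1.18]
(-22, 206) L,R [ 1.92 -0.4 ] bar [-22. 206.] grip [-54.7 206.2] shift cm [0.9  0.04 0.03]
```

Request:
drive_tool:
  rows:
    - [[0,0,0],[-0.8,0,-0.8],1.5]
    - [[0,0,0],[-0.5,0,-0.7],1.5]
    - [[0,0,0],[-0.4,-0.1,-0.7],1.5]
    - [[0,0,0],[-0.3,0,-0.8],1.5]
    - [[0,0,0],[-0.2,0,-1.0],1.5]
    - [[0,0,0],[-0.1,0,-1.0],1.5]
    - [[0,0,0],[-0.1,0,-1.0],1.5]
    - [[0,0,0],[0,0,0],1.5]

```text
clock: 5.55
position: [0.4702, -0.0871, 0.1965]
ee_rot: [-0.0, 1.0, 0.016, -0.002]
contact_force: [-3.8, 0.6, 2.8]
width: 0.0207
gripper_force: 42.4
```

```bash
python3 now.py; python3 - <<'E'
from plan import *
plan([(-31,214),(-31,206),(-22,206)])
E
```

```text
t 5.55 grip case [-64.  230.5] L,R [ 1.556 -0.166] bar [-32.3   0.  222.6] w 0.0207 gf 42.4 F [-3.8  0.6  2.8]
[(np.int32(9), [270.6, 179.8])]
tip L? 1.81 1.0
(-31, 214) L,R [ 1.51 -0.29] bar [-31. 214.] grip [-63.5 217.8] shift cm [ 0.05  0.   -1.32]
(-31, 206) L,R [ 1.33 -0.41] bar [-31. 206.] grip [-63.7 205.9] shift cm [-0.02 -0.   -1.18]
(-22, 206) L,R [ 1.92 -0.4 ] bar [-22. 206.] grip [-54.7 206.2] shift cm [0.9  0.04 0.03]
```

```bash
python3 - <<'E'
from h import *
w=snap('wrist','w2');s=snap('side','s2')
a=cv2.resize(w[80:330,240:400],(384,600),interpolation=cv2.INTER_CUBIC);b=cv2.resize(s[165:245,250:305],(412,600),interpolation=cv2.INTER_CUBIC)
cv2.imwrite('pics/c2.png',np.hstack([a,b])[:,:,::-1])
c=eyes.get_calibration('wrist');print(np.array(c['view']).round(5).tolist())
E
```

```text
[[0.0332, -0.99945, -0.00054, -0.10302], [0.9565, 0.03193, -0.28998, -0.41223], [0.28983, 0.00911, 0.95703, -0.50286], [0.0, 0.0, 0.0, 1.0]]
```

View pics/c2.png

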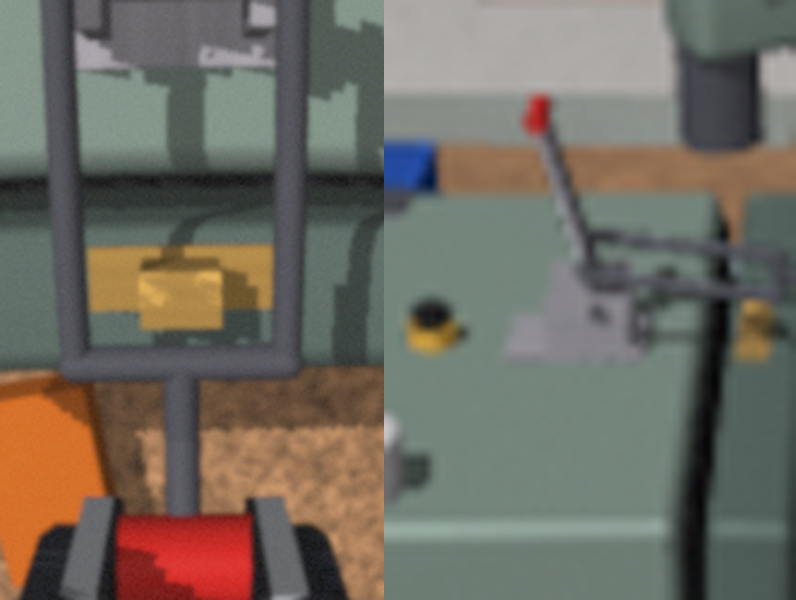

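The wrist crop shows the bar centre at (182,362), clearly in front of the lip's front edge at (182,329). The side crop shows the tip at (538,115). Now I'll convert these.

```bash
cat > ray.py <<'E'
from kin import *
def ray(u,v,z,V):
    V=np.array(V);d=np.array([u-316.27,v-238.23]);r=np.hypot(*d);th=r/371.65
    k=np.array([*(np.sin(th)*d/r),np.cos(th)])*[1,-1,-1];R=V[:3,:3];o=-R.T@V[:3,3];w=R.T@k;X=o+w*(z-o[2])/w[2]
    a=P[2];e=X-[P[0],P[1],0];return np.round([(np.cos(a)*e[0]+np.sin(a)*e[1])*1e3,(-np.sin(a)*e[0]+np.cos(a)*e[1])*1e3],1)
E
python3 - <<'E'
from ray import *
V=[[0.0332, -0.99945, -0.00054, -0.10302], [0.9565, 0.03193, -0.28998, -0.41223], [0.28983, 0.00911, 0.95703, -0.50286], [0.0, 0.0, 0.0, 1.0]]
f=lambda u,v:(240+u/2.4-.3,80+v/2.4-.3)
for n,u,v,z in [('bar',182,362,.2225),('lipfront top',182,329,.214),('lipfront bot',182,329,.210),('lip back top',182,268,.214),('seam case',60,165,.2),('panelback',60,200,.2),('loopL',68,300,.226),('loopR',290,300,.226),('grip',184,570,.230)]: print(n,ray(*f(u,v),z,V))
E
```

```text
bar [-29.9  -0.4]
lipfront top [-26.5  -0.4]
lipfront bot [-27.4  -0.3]
lip back top [-15.9  -0.4]
seam case [ 1.  21.5]
panelback [-5.4 21.7]
loopL [-18.7  17.3]
loopR [-19.  -17.3]
grip [-63.9  -0.5]
```

```bash
sed -i 's/^P=.*/P=[.5319,-.0847,.04]; OFF=.034/' kin.py; python3 - <<'E'
from plan import *
state()
plan([(-33.5,218),(-34,210),(-34,206),(-25,206)])
E
```

```text
t 5.70 grip case [-61.5 231.3] L,R [ 1.717 -0.156] bar [-29.8   0.  223.1] w 0.0209 gf 42.3 F [-5.2  0.8  1.1]
(-33.5, 218) L,R [ 1.42 -0.23] bar [-33.5 218. ] grip [-65.7 223.8] shift cm [-0.42 -0.02 -0.75]
(-34, 210) L,R [ 1.25 -0.34] bar [-34. 210.] grip [-66.6 212.2] shift cm [-0.09 -0.   -1.16]
(-34, 206) L,R [ 1.16 -0.4 ] bar [-34. 206.] grip [-66.7 206.4] shift cm [-0.01 -0.   -0.58]
(-25, 206) L,R [ 1.7  -0.42] bar [-25. 206.] grip [-57.7 205.8] shift cm [ 0.9   0.04 -0.06]
```

Request:
drive_tool:
  rows:
    - [[0,0,0],[-0.4,0,-0.1],1.5]
    - [[0,0,0],[-0.1,0,-0.6],1.5]
    - [[0,0,0],[0,0,-0.6],1.5]
    - [[0,0,0],[0,0,-0.6],1.5]
    - [[0,0,0],[0,0,-0.5],1.5]
    - [[0,0,0],[0,0,0],1.5]
    - [[0,0,0],[0,0,0],1.5]

```text
clock: 6.58
position: [0.467, -0.0873, 0.1736]
ee_rot: [0.0, 1.0, 0.016, 0.001]
contact_force: [4.7, 1.9, 3.7]
width: 0.0207
gripper_force: 41.7
```

```bash
python3 now.py; python3 - <<'E'
from h import *
c=eyes.get_calibration('wrist');w=snap('wrist','w3');s=snap('side','s3')
a=cv2.resize(w[80:330,240:400],(384,600),interpolation=cv2.INTER_CUBIC);b=cv2.resize(s[165:245,250:305],(412,600),interpolation=cv2.INTER_CUBIC)
cv2.imwrite('pics/c3.png',np.hstack([a,b])[:,:,::-1])
print(np.array(c['view']).round(5).tolist())
E
```

```text
t 6.58 grip case [-65.  207.6] L,R [ 1.283 -0.392] bar [-32.3   0.  207. ] w 0.0207 gf 41.7 F [4.7 1.9 3.7]
[(np.int32(9), [276.6, 179.2])]
tip L? 1.61 1.2
[[0.03308, -0.99945, 7e-05, -0.10319], [0.95756, 0.03167, -0.2865, -0.41696], [0.28634, 0.00954, 0.95808, -0.47768], [0.0, 0.0, 0.0, 1.0]]
```

View pics/c3.png

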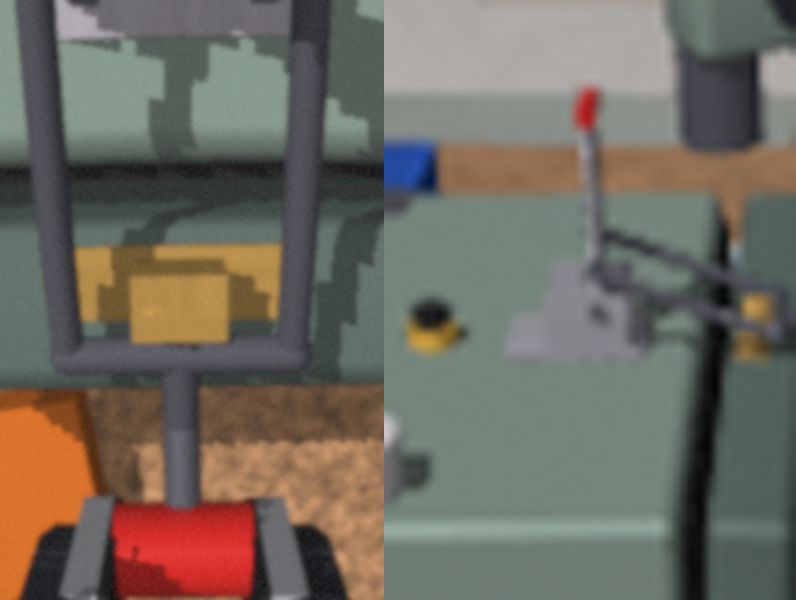

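The wrist crop shows the lip's front edge at (180,343) and the bar centre at (182,355). The side crop shows the bar down in front of the brass keeper at about (775,325).

```bash
python3 - <<'E'
from ray import *
V=[[0.03308, -0.99945, 7e-05, -0.10319], [0.95756, 0.03167, -0.2865, -0.41696], [0.28634, 0.00954, 0.95808, -0.47768],[0,0,0,1]]
f=lambda u,v:(240+u/2.4-.3,80+v/2.4-.3)
for n,u,v,z in [('bar',182,355,.207),('bar212',182,355,.212),('lipfront top',182,343,.214),('lipfront bot',182,343,.210),('grip',184,553,.2076),('grip',184,553,.2156)]: print(n,ray(*f(u,v),z,V))
E
```

```text
bar [-27.7  -0.5]
bar212 [-26.3  -0.5]
lipfront top [-24.   -0.5]
lipfront bot [-25.   -0.5]
grip [-61.1  -0.5]
grip [-56.9  -0.6]
```

```bash
python3 - <<'E'
from kin import *
P=[.5319,-.0847,.04]
for c in [(-28,17,207),(-28,17,212),(-28,17,217),(-32,17,207),(-23,7,206),(-23,7,214),(36,10,218)]: print(c,np.round((proj('side',tw(P,c))-[249.5,164.5])*7.5+[384,0]))
E
```

```text
(-28, 17, 207) [783. 334.]
(-28, 17, 212) [783. 322.]
(-28, 17, 217) [783. 309.]
(-32, 17, 207) [795. 334.]
(-23, 7, 206) [771. 325.]
(-23, 7, 214) [770. 305.]
(36, 10, 218) [605. 300.]
```

Request:
drive_tool:
  rows:
    - [[0,0,0],[-0.1,0,-0.2],1.5]
    - [[0,0,0],[0.3,0,0],1.5]
    - [[0,0,0],[0.3,0,0],1.5]
    - [[0,0,0],[0,0,0],1.5]

```text
clock: 7.22
position: [0.4672, -0.0872, 0.1702]
ee_rot: [-0.0, 1.0, 0.017, -0.005]
contact_force: [-6.2, -1.2, 1.5]
width: 0.0213
gripper_force: 41.7
```

```bash
python3 now.py
```

```text
t 7.22 grip case [-64.4 204.1] L,R [ 1.258 -0.426] bar [-31.7   0.  204.7] w 0.0213 gf 41.7 F [-6.2 -1.2  1.5]
[(np.int32(9), [277.4, 178.8])]
tip L? 1.58 0.8
```

Request:
drive_tool:
  rows:
    - [[0,0,0],[0.3,0,0],1.5]
    - [[0,0,0],[0.2,0,0],1.5]
    - [[0,0,0],[0,0,0],1.5]

```text
clock: 7.65
position: [0.4707, -0.0869, 0.1696]
ee_rot: [-0.0, 1.0, 0.017, -0.006]
contact_force: [-7.2, -0.1, 1.8]
width: 0.0208
gripper_force: 41.6
```

```bash
python3 now.py
```

```text
t 7.65 grip case [-60.8 203.6] L,R [ 1.469 -0.439] bar [-28.1   0.  204.6] w 0.0208 gf 41.6 F [-7.2 -0.1  1.8]
[(np.int32(8), [271.5, 179.5])]
tip L? 1.81 0.7
```

Request:
drive_tool:
  rows:
    - [[0,0,0],[0.2,0,0],1.5]
    - [[0,0,0],[0,0,0],1.5]
    - [[0,0,0],[0,0,0],1.5]

```text
clock: 8.07
position: [0.4709, -0.0869, 0.1693]
ee_rot: [-0.0, 1.0, 0.017, -0.008]
contact_force: [-10.6, -1.5, 2.4]
width: 0.0208
gripper_force: 41.8
```

Request:
drive_tool:
  rows:
    - [[0,0,0],[0,0,0.3],1.5]
    - [[0,0,0],[0,0,0.3],1.5]
    - [[0,0,0],[0,0,0],1.5]

```text
clock: 8.45
position: [0.4706, -0.0868, 0.1712]
ee_rot: [-0.001, 1.0, 0.017, -0.01]
contact_force: [-4.6, -3.2, -24.9]
width: 0.0206
gripper_force: 41.2
```

```bash
python3 now.py
```

```text
t 8.45 grip case [-60.7 205.2] L,R [ 1.505 -0.423] bar [-28.    0.  205.6] w 0.0206 gf 41.2 F [ -4.6  -3.2 -24.9]
[(np.int32(10), [270.5, 180.0])]
tip L? 1.85 1.0
```

The bar is hooked: lifting gives −25 N and the motion towards the post is blocked. I'll relieve the load, let go and back away upward.

Request:
drive_tool:
  rows:
    - [[0,0,0],[-0.1,0,-0.4],1.5]
    - [[0,0,0],[0,0,0],1.5]
    - [[0,0,0],[0,0,0],3]
    - [[0,0,0],[0,0,0],5]
    - [[0,0,0],[0,0,0],5]
    - [[0,0,0],[0,0,0],5]

```text
clock: 9.25
position: [0.4778, -0.0872, 0.1742]
ee_rot: [0.0, 1.0, 0.016, 0.001]
contact_force: [-0.3, -0.3, 0.3]
width: 0.0499
gripper_force: 0.0
```

Request:
drive_tool:
  rows:
    - [[0,0,0],[0,0,2],5]
    - [[0,0,0],[0,0,3],5]
    - [[0,0,0],[0,0,4],4]
    - [[0,0,0],[0,0,4],2]
    - [[0,0,0],[1.5,0,1.5],0]
    - [[0,0,0],[1.5,0,0],0]
    - [[0,0,0],[1.5,0,0],0]
    - [[0,0,0],[0,0,0],0]

```text
clock: 10.25
position: [0.5229, -0.0871, 0.3169]
ee_rot: [-0.0, 1.0, 0.017, -0.001]
contact_force: [0.8, 0.4, -0.6]
width: 0.0004
gripper_force: 0.0
```

```bash
python3 now.py; python3 - <<'E'
from h import *
c=eyes.get_calibration('wrist');w=snap('wrist','w4');s=snap('side','s4')
a=cv2.resize(w[60:360,220:420],(400,600),interpolation=cv2.INTER_CUBIC);b=cv2.resize(s[150:240,245:305],(400,600),interpolation=cv2.INTER_CUBIC)
cv2.imwrite('pics/c4.png',np.hstack([a,b])[:,:,::-1])
E
```

```text
t 10.25 grip case [ -9.  350.9] L,R [1.246 1.113] bar [  0.4   0.  295.1] w 0.0004 gf 0.0 F [ 0.8  0.4 -0.6]
[(np.int32(8), [270.5, 179.5]), (np.int32(36), [312.7, 207.7])]
tip L? 1.85 0.5
tip L? 0.0 8.5kin.py:10: RuntimeWarning: The iteration is not making good progress, as measured by the 
 improvement from the last ten iterations.
  L,R=fsolve(lambda q:np.array(latch(*q)[1])[[0,2]]-[gx,gz],[1.9,.4]);L2,R2=L,R
```

View pics/c4.png

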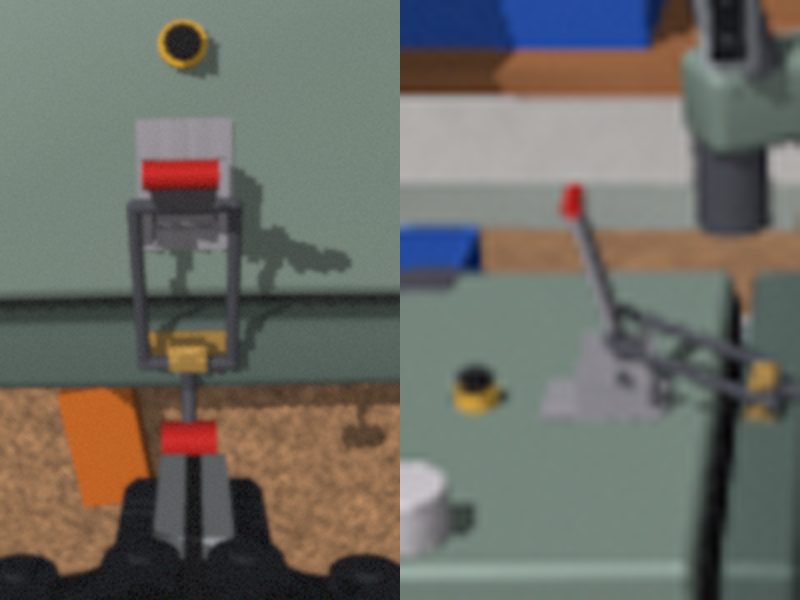

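The bar sits under the lip (wrist crop (187,358)) and the lever is at about 1.85. The closed fingertips show at (730,65) in the side crop. I'll use that to get the true fingertip height.

```bash
python3 - <<'E'
from kin import *
s=manip.get_state();p=s['position'];print(p)
for dz in (-.011,0,.01,.02,.03): print(dz,np.round((proj('side',p+[0,.01,dz])-[244.5,149.5])*6.67+[400,0]))
print('tip',[(L,np.round((proj('side',tw(P,latch(L,0)[0]))-[244.5,149.5])*6.67+[400,0])) for L in (1.8,1.85,1.9)])
E
```

```text
[ 0.52177522 -0.08704471  0.31783931]
-0.011 [735. 156.]
0 [733. 129.]
0.01 [732. 105.]
0.02 [731.  80.]
0.03 [730.  55.]
tip [(1.8, array([581., 195.])), (1.85, array([572., 197.])), (1.9, array([563., 200.]))]
```

Request:
drive_tool:
  rows:
    - [[0,0,0],[0.5,0.3,-2.5],0]
    - [[0,0,0],[1,0,-2.5],0]
    - [[0,0,0],[1,0.1,-1.8],0]
    - [[0,0,0],[1.0,0,0],0]
    - [[0,0,0],[0.5,0,0],0]
    - [[0,0,0],[0,0,0],0]

```text
clock: 11.15
position: [0.5632, -0.0834, 0.2516]
ee_rot: [0.0, 1.0, 0.016, 0.001]
contact_force: [-0.4, 0.2, 0.2]
width: 0.0001
gripper_force: 0.0
```

Request:
drive_tool:
  rows:
    - [[0,0,0],[0.4,0,0],0]
    - [[0,0,0],[0.4,0,0],0]
    - [[0,0,0],[0,0,0],0]

```text
clock: 11.52
position: [0.5705, -0.0832, 0.2509]
ee_rot: [0.0, 1.0, 0.016, 0.0]
contact_force: [-0.4, -1.1, -0.8]
width: -0.0006
gripper_force: 0.0
```

```bash
python3 now.py 2>/dev/null
```

```text
t 11.53 grip case [ 38.6 284.9] L,R [4.748 1.478] bar [ 29.    0.  270.7] w -0.0006 gf 0.0 F [-0.4 -1.1 -0.8]
[(np.int32(8), [270.5, 179.5]), (np.int32(35), [312.7, 207.7])]
tip L? 1.85 0.5
tip L? 0.0 8.5
```

Request:
drive_tool:
  rows:
    - [[0,0,0],[0.3,0,0],0]
    - [[0,0,0],[0.3,0,0],0]
    - [[0,0,0],[0,0,0],0]

```text
clock: 11.95
position: [0.5743, -0.083, 0.25]
ee_rot: [-0.0, 1.0, 0.016, -0.003]
contact_force: [-6.0, -0.1, 0.3]
width: 0.0001
gripper_force: 2.3
```

Request:
drive_tool:
  rows:
    - [[0,0,0],[0.3,0,0],0]
    - [[0,0,0],[0.3,0,0],0]
    - [[0,0,0],[0,0,0],0]

```text
clock: 12.32
position: [0.5795, -0.0829, 0.2492]
ee_rot: [-0.001, 1.0, 0.016, -0.004]
contact_force: [-5.5, -0.4, -1.8]
width: 0.0002
gripper_force: 2.4
```

```bash
python3 now.py 2>/dev/null
```

```text
t 12.32 grip case [ 47.9 283.2] L,R [4.891 1.62 ] bar [ 36.6   0.  271.2] w 0.0002 gf 2.4 F [-5.5 -0.4 -1.8]
[(np.int32(9), [266.9, 180.4]), (np.int32(37), [311.9, 207.1])]
tip L? 1.99 0.2
tip L? 0.0 7.5
```

Request:
drive_tool:
  rows:
    - [[0,0,0],[0.4,0,0],0]
    - [[0,0,0],[0.4,0,-0.1],0]
    - [[0,0,0],[0.4,0,-0.1],0]
    - [[0,0,0],[0.4,0,-0.2],0]
    - [[0,0,0],[0,0,0],0]

```text
clock: 13.0
position: [0.5961, -0.0829, 0.2455]
ee_rot: [-0.0, 1.0, 0.016, -0.003]
contact_force: [-4.4, 0.4, 0.3]
width: -0.0002
gripper_force: 2.0
```

```bash
python3 now.py 2>/dev/null
```

```text
t 13.00 grip case [ 64.4 279.5] L,R [17.711  1.873] bar [ 49.8   0.  269.4] w -0.0002 gf 2.0 F [-4.4  0.4  0.3]
[(np.int32(9), [260.9, 184.0]), (np.int32(37), [310.9, 206.5])]
tip L? 2.26 0.1
tip L? 0.0 6.3
```

Request:
drive_tool:
  rows:
    - [[0,0,0],[0.4,0,-0.2],0]
    - [[0,0,0],[0.4,0,-0.3],0]
    - [[0,0,0],[0.4,0,-0.3],0]
    - [[0,0,0],[0.4,0,-0.4],0]
    - [[0,0,0],[0,0,0],0]

```text
clock: 13.68
position: [0.613, -0.0829, 0.2339]
ee_rot: [-0.0, 1.0, 0.016, -0.002]
contact_force: [-5.0, 0.3, -0.8]
width: 0.0
gripper_force: 2.1
```

```bash
python3 now.py 2>/dev/null
```

```text
t 13.68 grip case [ 81.2 267.9] L,R [18.018  2.177] bar [ 64.5   0.  262.9] w 0.0 gf 2.1 F [-5.   0.3 -0.8]
[(np.int32(9), [255.3, 189.7]), (np.int32(34), [309.9, 205.9])]
tip L? 2.58 0.5
tip L? 0.0 5.2
```

Request:
drive_tool:
  rows:
    - [[0,0,0],[0.2,0,0.3],0]
    - [[0,0,0],[0.3,0,0.2],0]
    - [[0,0,0],[0,0,0],0]

```text
clock: 14.1
position: [0.6217, -0.0835, 0.2408]
ee_rot: [0.0, 1.0, 0.016, 0.003]
contact_force: [0.4, -0.2, 1.8]
width: -0.0001
gripper_force: 0.9
```

```bash
python3 now.py 2>/dev/null
```

```text
t 14.10 grip case [ 89.6 274.8] L,R [18.035  2.197] bar [ 65.5   0.  262.3] w -0.0001 gf 0.9 F [ 0.4 -0.2  1.8]
[(np.int32(7), [255.3, 190.1]), (np.int32(33), [310.1, 205.8])]
tip L? 2.59 0.3
tip L? 0.0 5.3
```

Request:
drive_tool:
  rows:
    - [[0,0,0],[0.5,0,0.2],0]
    - [[0,0,0],[1.0,0,0],0]
    - [[0,0,0],[0,0,-0.3],0]
    - [[0,0,0],[0,0,-0.3],0]
    - [[0,0,0],[0,0,-0.3],0]
    - [[0,0,0],[0,0,0],0]

```text
clock: 14.9
position: [0.6409, -0.0832, 0.2359]
ee_rot: [0.001, 1.0, 0.017, 0.008]
contact_force: [8.8, -0.3, 7.6]
width: 0.0
gripper_force: 5.5
```

```bash
python3 now.py 2>/dev/null
```

```text
t 14.90 grip case [108.5 269.9] L,R [61.311  2.264] bar [ 79.3   0.  255.1] w 0.0 gf 5.5 F [ 8.8 -0.3  7.6]
[(np.int32(8), [254.4, 191.4]), (np.int32(35), [309.9, 205.7])]
tip L? 2.65 0.5
tip L? 0.0 5.0
```

Request:
drive_tool:
  rows:
    - [[0,0,0],[0,0,0.5],0]
    - [[0,0,0],[-0.8,0,0.3],0]
    - [[0,0,0],[0,0,-0.3],0]
    - [[0,0,0],[0,0,-0.4],0]
    - [[0,0,0],[0,0,-0.3],0]
    - [[0,0,0],[0,0,0],0]

```text
clock: 15.7
position: [0.6395, -0.0834, 0.238]
ee_rot: [0.001, 1.0, 0.017, 0.016]
contact_force: [17.5, 2.4, 15.7]
width: 0.0
gripper_force: 11.6
```

```bash
python3 now.py 2>/dev/null
```

```text
t 15.70 grip case [106.4 272. ] L,R [36.179  2.234] bar [ 77.7   0.  256.4] w 0.0 gf 11.6 F [17.5  2.4 15.7]
[(np.int32(8), [255.0, 190.5]), (np.int32(35), [309.9, 205.7])]
tip L? 2.61 0.4
tip L? 0.0 5.0
```

Request:
drive_tool:
  rows:
    - [[0,0,0],[0.8,0,0],0]
    - [[0,0,0],[0.3,0,0.5],0]
    - [[0,0,0],[0,0,1.0],0]
    - [[0,0,0],[0,0,1.0],0]
    - [[0,0,0],[0,0,0],0]

```text
clock: 16.38
position: [0.6372, -0.0833, 0.2564]
ee_rot: [0.0, 1.0, 0.016, 0.0]
contact_force: [0.4, 0.2, -0.3]
width: -0.0
gripper_force: 0.0
```

```bash
python3 now.py 2>/dev/null
```

```text
t 16.38 grip case [105.3 290.4] L,R [44.848  2.364] bar [ 74.8   0.  278.6] w -0.0 gf 0.0 F [ 0.4  0.2 -0.3]
[(np.int32(9), [272.7, 179.3]), (np.int32(36), [312.4, 209.0])]
tip L? 1.76 0.8
tip L? 0.0 9.1
```

The lever was drawn back to about 1.76 while the finger came free. The loop still measures at the keeper, so I'll go round and push again, staying over the tip this time.

Request:
drive_tool:
  rows:
    - [[0,0,0],[0,0,3.2],0]
    - [[0,0,0],[0,0,3.2],0]
    - [[0,0,0],[-3.5,0,0.4],0]
    - [[0,0,0],[-4.5,0,0],0]
    - [[0,0,0],[-0.5,0,0],0]
    - [[0,0,0],[0,0,-3.5],0]
    - [[0,0,0],[0,0,-3.5],0]
    - [[0,0,0],[0,0,0],0]

```text
clock: 17.42
position: [0.5508, -0.0827, 0.2507]
ee_rot: [-0.001, 1.0, 0.016, -0.003]
contact_force: [-0.1, 0.3, 0.4]
width: 0.0002
gripper_force: 0.0
```

```bash
python3 now.py 2>/dev/null
```

```text
t 17.43 grip case [ 19.2 284.7] L,R [4.467 1.194] bar [ 14.5   0.  266.6] w 0.0002 gf 0.0 F [-0.1  0.3  0.4]
[(np.int32(9), [272.7, 179.3]), (np.int32(36), [312.4, 209.0])]
tip L? 1.76 0.8
tip L? 0.0 9.1
```

Request:
drive_tool:
  rows:
    - [[0,0,0],[1.0,0,0],0]
    - [[0,0,0],[0.7,0,0],0]
    - [[0,0,0],[0.5,0,0],0]
    - [[0,0,0],[0.5,0,0],0]
    - [[0,0,0],[0.5,0,0],0]
    - [[0,0,0],[0.4,0,0],0]
    - [[0,0,0],[0,0,0],0]

```text
clock: 18.35
position: [0.586, -0.0829, 0.2523]
ee_rot: [-0.0, 1.0, 0.016, -0.004]
contact_force: [-6.0, 0.4, -2.7]
width: 0.0003
gripper_force: 2.7
```

```bash
python3 now.py 2>/dev/null
```

```text
t 18.35 grip case [ 54.4 286.3] L,R [11.258  1.702] bar [ 40.9   0.  271. ] w 0.0003 gf 2.7 F [-6.   0.4 -2.7]
[(np.int32(7), [264.7, 182.1]), (np.int32(35), [311.2, 208.4])]
tip L? 2.09 0.7
tip L? 0.0 7.8
```

Request:
drive_tool:
  rows:
    - [[0,0,0],[0.5,0,-0.4],0]
    - [[0,0,0],[0.5,0,-0.4],0]
    - [[0,0,0],[0.4,0,-0.3],0]
    - [[0,0,0],[0.4,0,-0.3],0]
    - [[0,0,0],[0.4,0,-0.3],0]
    - [[0,0,0],[0.4,0,-0.3],0]
    - [[0,0,0],[0,0,0],0]

```text
clock: 19.27
position: [0.6135, -0.0828, 0.2332]
ee_rot: [-0.0, 1.0, 0.017, -0.001]
contact_force: [-4.4, 0.2, -0.6]
width: 0.0001
gripper_force: 2.0
```

```bash
python3 now.py 2>/dev/null; python3 -c "
from kin import *
print(reds('top'))"
```

```text
t 19.27 grip case [ 81.7 267.2] L,R [18.028  2.189] bar [ 65.1   0.  262.5] w 0.0001 gf 2.0 F [-4.4  0.2 -0.6]
[(np.int32(8), [255.1, 190.2]), (np.int32(36), [309.6, 207.5])]
tip L? 2.6 0.4
tip L? 0.0 6.1
[(np.int32(75), [166.4, 250.3]), (np.int32(2203), [567.5, 276.4])]
```

Request:
drive_tool:
  rows:
    - [[0,0,0],[0.2,0,0.3],0]
    - [[0,0,0],[0.3,0,0.3],0]
    - [[0,0,0],[0.2,0,0],0]
    - [[0,0,0],[0.3,0,-0.3],0]
    - [[0,0,0],[0.1,0,-0.3],0]
    - [[0,0,0],[0.1,0,-0.3],0]
    - [[0,0,0],[0,0,0],0]

```text
clock: 20.25
position: [0.6291, -0.0833, 0.2316]
ee_rot: [0.0, 1.0, 0.016, 0.003]
contact_force: [3.3, 0.1, 5.0]
width: 0.0
gripper_force: 2.3
```

```bash
python3 now.py 2>/dev/null
```

```text
t 20.25 grip case [ 97.  265.6] L,R [24.472  2.348] bar [ 71.8   0.  257.3] w 0.0 gf 2.3 F [3.3 0.1 5. ]
[(np.int32(34), [309.6, 206.9])]
tip L? 0.0 5.6
```

Request:
drive_tool:
  rows:
    - [[0,0,0],[0.1,0,-0.3],0]
    - [[0,0,0],[0.1,0,-0.3],0]
    - [[0,0,0],[0.1,0,-0.3],0]
    - [[0,0,0],[0,0,0],0]

```text
clock: 20.8
position: [0.6279, -0.083, 0.2205]
ee_rot: [-0.0, 1.0, 0.016, -0.002]
contact_force: [0.4, 0.1, 0.2]
width: 0.0003
gripper_force: 0.2
```

Request:
drive_tool:
  rows:
    - [[0,0,0],[0.1,0,-0.3],0]
    - [[0,0,0],[0,0,-0.2],0]
    - [[0,0,0],[0,0,0],0]

```text
clock: 21.18
position: [0.6298, -0.0831, 0.216]
ee_rot: [-0.0, 1.0, 0.016, -0.001]
contact_force: [-0.1, -0.2, -0.6]
width: 0.0003
gripper_force: 0.0
```

```bash
python3 now.py 2>/dev/null
```

```text
t 21.18 grip case [ 97.9 250. ] L,R [87.488  2.534] bar [ 78.4   0.  250. ] w 0.0003 gf 0.0 F [-0.1 -0.2 -0.6]
[(np.int32(34), [309.4, 206.2])]
tip L? 0.0 5.0
```

Request:
drive_tool:
  rows:
    - [[0,0,0],[0.1,0,-0.2],0]
    - [[0,0,0],[0.1,0,-0.2],0]
    - [[0,0,0],[0,0,0],0]

```text
clock: 21.6
position: [0.6324, -0.0832, 0.2124]
ee_rot: [0.0, 1.0, 0.016, -0.0]
contact_force: [-0.3, 0.6, 0.9]
width: -0.0001
gripper_force: 0.0
```

Request:
drive_tool:
  rows:
    - [[0,0,0],[0.1,0,-0.2],0]
    - [[0,0,0],[0,0,-0.2],0]
    - [[0,0,0],[0,0,0],0]

```text
clock: 21.98
position: [0.6333, -0.0832, 0.2085]
ee_rot: [0.0, 1.0, 0.016, -0.0]
contact_force: [0.3, -0.1, -0.2]
width: 0.0002
gripper_force: 0.0
```

```bash
python3 now.py 2>/dev/null
```

```text
t 21.98 grip case [101.4 242.5] L,R [31.06   2.653] bar [ 81.9   0.  244.8] w 0.0002 gf 0.0 F [ 0.3 -0.1 -0.2]
[(np.int32(32), [309.3, 206.1])]
tip L? 0.0 4.9
```

Request:
drive_tool:
  rows:
    - [[0,0,0],[0.1,0,-0.2],0]
    - [[0,0,0],[0,0,-0.2],0]
    - [[0,0,0],[0,0,0],0]

```text
clock: 22.4
position: [0.6342, -0.0832, 0.2044]
ee_rot: [-0.0, 1.0, 0.016, -0.0]
contact_force: [-1.1, 0.6, 0.5]
width: -0.0
gripper_force: 0.0
```

Request:
drive_tool:
  rows:
    - [[0,0,0],[0,0,-0.2],0]
    - [[0,0,0],[0,0,-0.1],0]
    - [[0,0,0],[0,0,0],0]

```text
clock: 22.78
position: [0.6343, -0.0832, 0.2016]
ee_rot: [0.0, 1.0, 0.016, -0.0]
contact_force: [-0.3, 0.5, 0.0]
width: 0.0005
gripper_force: 0.0
```

```bash
python3 - <<'E'
from ray import *
V=np.array(eyes.get_calibration('wrist')['view']);r=[x for x in reds('wrist') if x[0]>20];print(r)
for a,c in r: print(c,[(z,ray(*c,z,V).tolist()) for z in (.2,.215,.23)])
print(reds('side'))
E
```

```text
[(np.int32(618), [306.4, 281.1]), (np.int32(913), [619.2, 385.3])]
[306.4, 281.1] [(0.2, [103.5, 1.8]), (0.215, [109.9, 1.3]), (0.23, [116.4, 0.8])]
[619.2, 385.3] [(0.2, [2.4, -241.3]), (0.215, [18.0, -219.9]), (0.23, [33.6, -198.4])]
[(np.int32(8), [251.6, 205.4]), (np.int32(35), [309.4, 205.5])]
```

Request:
drive_tool:
  rows:
    - [[0,0,0],[0,0,-0.2],0]
    - [[0,0,0],[0,0,-0.1],0]
    - [[0,0,0],[0,0,0],0]

```text
clock: 23.25
position: [0.6342, -0.0831, 0.1986]
ee_rot: [-0.0, 1.0, 0.016, -0.0]
contact_force: [0.5, 0.4, 0.0]
width: -0.0001
gripper_force: 0.0
```

Request:
drive_tool:
  rows:
    - [[0,0,0],[0,0,-0.2],0]
    - [[0,0,0],[0,0,-0.1],0]
    - [[0,0,0],[0,0,0],0]

```text
clock: 23.62
position: [0.6343, -0.0832, 0.1958]
ee_rot: [0.0, 1.0, 0.016, 0.0]
contact_force: [-0.6, -0.5, 1.0]
width: -0.0001
gripper_force: 0.3
```

```bash
python3 now.py 2>/dev/null
```

```text
t 23.62 grip case [102.4 229.8] L,R [18.662  2.832] bar [ 86.    0.  236.1] w -0.0001 gf 0.3 F [-0.6 -0.5  1. ]
[(np.int32(35), [309.4, 205.5]), (np.int32(6), [251.5, 206.0])]
tip L? 0.0 4.5
tip L? 3.25 1.7
```

Request:
drive_tool:
  rows:
    - [[0,0,0],[0,0,-0.2],0]
    - [[0,0,0],[0,0,0],0]

```text
clock: 23.92
position: [0.6345, -0.0832, 0.1948]
ee_rot: [0.0, 1.0, 0.016, 0.001]
contact_force: [-1.2, -0.4, 5.9]
width: -0.0001
gripper_force: 2.5
```

Request:
drive_tool:
  rows:
    - [[0,0,0],[0,0,-0.1],0]
    - [[0,0,0],[0,0,0],0]

```text
clock: 24.18
position: [0.6345, -0.0832, 0.1945]
ee_rot: [0.0, 1.0, 0.016, 0.001]
contact_force: [-2.8, 0.8, 6.6]
width: 0.0002
gripper_force: 3.8
```

Request:
drive_tool:
  rows:
    - [[0,0,0],[0,0,-0.1],0]
    - [[0,0,0],[0,0,0],0]
    - [[0,0,0],[0,0,0],0]

```text
clock: 24.55
position: [0.6345, -0.0832, 0.1941]
ee_rot: [0.0, 1.0, 0.016, 0.001]
contact_force: [-2.5, 1.0, 9.8]
width: 0.0001
gripper_force: 4.9
```

```bash
python3 - <<'E'
from kin import *
f=[]
for i in range(4):
    s=manip.get_state();f.append(s['contact_force']);eyes.get_image('side')
print(np.round(f,1).tolist(),s['position'],s['clock'])
E
```

```text
[[-2.5, 1.0, 9.8], [-2.7, -0.3, 10.2], [-3.0, 0.8, 10.2], [-3.6, 1.0, 9.6]] [ 0.63452294 -0.08322082  0.19411016] 24.7
```

Request:
drive_tool:
  rows:
    - [[0,0,0],[0,0,-0.06],0]
    - [[0,0,0],[0,0,0],0]
    - [[0,0,0],[0,0,0],0]

```text
clock: 25.12
position: [0.6345, -0.0832, 0.1939]
ee_rot: [0.0, 1.0, 0.016, 0.001]
contact_force: [-3.8, 0.6, 11.4]
width: 0.0003
gripper_force: 5.7
```

Request:
drive_tool:
  rows:
    - [[0,0,0],[0,0,0.3],0]
    - [[0,0,0],[0,0,0.5],0]
    - [[0,0,0],[0,0,2],0]
    - [[0,0,0],[0,0,3],0]
    - [[0,0,0],[0,0,4],0]
    - [[0,0,0],[-4,0,3],0]
    - [[0,0,0],[-4,0,0],0]
    - [[0,0,0],[0,0,0],0]

```text
clock: 26.12
position: [0.5521, -0.083, 0.3201]
ee_rot: [0.0, 1.0, 0.016, 0.0]
contact_force: [0.1, -0.3, 0.2]
width: -0.0
gripper_force: 0.0
```

```bash
python3 now.py 2>/dev/null; python3 - <<'E'
from ray import *
V=np.array(eyes.get_calibration('wrist')['view']);r=[x for x in reds('wrist') if x[0]>20];print(r)
for a,c in r: print(c,[(z,ray(*c,z,V).tolist()) for z in (.205,.215)])
im=eyes.get_image('wrist')
# column profile at y=0 and y=+12 mm: colours versus x (z=.2)
def pw(Pt):
    p=(V[:3,:3]@Pt+V[:3,3])*[1,-1,-1];h=np.hypot(*p[:2]);th=np.arctan2(h,p[2]);return np.array([316.27,238.23])+371.65*th*p[:2]/h
for y,z in ((0,.212),(11,.206),(60,.2)):
    print('y',y,z)
    print([(x,*im[tuple(np.round(pw(tw(P,(x,y,z*1000)))).astype(int)[::-1])].tolist()) for x in range(-40,8,2)])
E
```

```text
t 26.12 grip case [ 20.3 354.1] L,R [1.461 1.325] bar [ 17.4   0.  300.8] w -0.0 gf 0.0 F [ 0.1 -0.3  0.2]
[(np.int32(9), [251.8, 205.1]), (np.int32(33), [309.4, 205.5])]
tip L? 3.22 1.3
tip L? 0.0 4.5
[(np.int32(231), [313.9, 109.9]), (np.int32(73), [26.0, 227.6]), (np.int32(1490), [608.6, 311.7])]
[313.9, 109.9] [(0.205, [109.7, 1.4]), (0.215, [109.2, 1.3])]
[26.0, 227.6] [(0.205, [23.9, 286.1]), (0.215, [26.5, 275.9])]
[608.6, 311.7] [(0.205, [-75.9, -321.2]), (0.215, [-69.8, -309.7])]
y 0 0.212
[(-40, 23, 22, 25), (-38, 21, 22, 25), (-36, 32, 29, 31), (-34, 31, 32, 32), (-32, 20, 20, 20), (-30, 26, 27, 27), (-28, 49, 49, 54), (-26, 75, 74, 80), (-24, 71, 71, 77), (-22, 70, 69, 73), (-20, 72, 70, 73), (-18, 112, 90, 62), (-16, 148, 116, 60), (-14, 169, 132, 69), (-12, 172, 136, 70), (-10, 178, 139, 72), (-8, 144, 113, 61), (-6, 95, 74, 41), (-4, 119, 93, 52), (-2, 138, 110, 64), (0, 88, 96, 88), (2, 75, 89, 83), (4, 55, 65, 60), (6, 50, 56, 54)]
y 11 0.206
[(-40, 88, 89, 91), (-38, 90, 92, 94), (-36, 90, 90, 92), (-34, 89, 89, 93), (-32, 86, 88, 89), (-30, 103, 90, 81), (-28, 132, 99, 73), (-26, 92, 81, 69), (-24, 74, 85, 78), (-22, 80, 93, 87), (-20, 79, 92, 87), (-18, 67, 74, 75), (-16, 74, 74, 80), (-14, 73, 70, 79), (-12, 96, 80, 63), (-10, 121, 94, 49), (-8, 103, 80, 45), (-6, 104, 83, 48), (-4, 94, 74, 43), (-2, 53, 59, 55), (0, 50, 55, 53), (2, 50, 55, 52), (4, 50, 55, 51), (6, 59, 66, 63)]
y 60 0.2
[(-40, 126, 94, 70), (-38, 120, 89, 65), (-36, 131, 97, 69), (-34, 137, 102, 76), (-32, 146, 110, 81), (-30, 147, 111, 82), (-28, 79, 84, 76), (-26, 81, 92, 87), (-24, 82, 95, 89), (-22, 81, 94, 88), (-20, 82, 92, 88), (-18, 83, 96, 90), (-16, 85, 100, 94), (-14, 83, 96, 91), (-12, 87, 98, 92), (-10, 86, 98, 91), (-8, 86, 97, 93), (-6, 83, 96, 91), (-4, 81, 92, 87), (-2, 72, 82, 78), (0, 56, 64, 61), (2, 62, 68, 63), (4, 90, 101, 94), (6, 109, 123, 113)]
```

The panel now spans about −30 to −1 mm (shut), the bar lies under the brass lip, and the lever stays on its stop with the arm clear.

```bash
python3 -c "
from h import *
print(job.sign_off())"
```

```text
the job is handed in; nothing more can be done
None
```

The latch is closed and the job is handed in at about 26 s of 67 s: the bar is under the keeper's lip, the lever is past centre (pressed onto its stop with about 11 N at the tip, an estimated 13–16 N on the stop), the panel measures shut, and the lever sprang back once on the first swing, before the second one closed it.

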